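# Put the handheld multimeter on the raised sloping bench stand

### The arm

A 7-joint arm with a two-finger parallel gripper is mounted at the origin on the work surface. World frame = base frame: x ahead of the robot, y to its left, z up, the work surface at z = 0. Lengths are in m, angles in rad, forces in N, time in s.
With the tool pointing down it reaches from about 0.35 to 0.9 m from the base axis. Payload 8.1 kg.
Tool frame: the origin (TCP) lies on the centre line of the jaws, within the pads' length; the fingertips stand 19 mm ahead of it and the grasp point (between the pads) is the TCP (ctrl.finger_overhang is the distance from the TCP to the fingertips, in m); x points along the fingers, y is the direction in which the jaws open and shut, and the axes are right-handed (so a half turn about x gives the same grasp; the last joint's range is limited). The gripper opens to 85 mm and grips with 20 to 120 N. Pads are 22 mm wide; open, the fingers measure 114 mm over their backs; the gripper's body (76 mm by 85 mm) begins 54 mm behind the grasp point. The pads swing forward as they close: fully open they stand 13 mm farther back than shut.
Start: joints at [1.159, 0.434, 0.025, 1.573, -0.012, 1.134, -0.075], TCP at [0.19, -0.595, 0.25] pointing down, gripper open.
Joint ranges: [-2.62, 2.62], [-0.44, 2.09], [-1.27, 1.32], [0.08, 2.57], [-1.32, 4.46], [0.12, 2], [-2.74, 2.74]. Speed limits (rad/s): [2.22, 2.22, 3.01, 3.01, 3.14, 3.14, 3.14].

### API

Orientations are given as a unit quaternion [x, y, z, w].
In Python, from cell import status, imaging, ctrl gives the robot as it stands. The module is installed in compiled form; this text tells all that it offers.
- The arm moves only by the tool send_rows, never from a script. Its argument "targets" is a list of rows, each a list of 4 numbers: the shift along the tool's x, y, z in mm, then the turn about the tool's x in rad. In form: [[dx, dy, dz, roll], ...]. A call has 1 to 10 rows; each row shifts and turns the commanded pose from where the row before left it, along the tool's axes as they then stand; what a row does not reach is not made up. A row lasts 1/12 s, in which the tool goes at most 41.7 mm and 7.16 degrees, less where a joint would pass 70% of its speed; a pose out of reach is approached as far as the arm can. A call with a gripper value outside its range is refused whole. "gripper" is the opening, from -1 (shut) to 1 (fully open), set as the call begins (left out, the last holds). The fingers move at their own pace and stop on an object; "newtons" is the grip in N (left out, the last holds). Time passes only in rows, so rows that do not move let the fingers close. It gives the time, the measured TCP pose, the force and the opening at its end, in the units of the state.
- status.get_state(): the state, without advancing time (a new reading comes with each control period).
- imaging.get_image(name): name is "side" or "top"; returns the picture (384x512x3 uint8, red, green, blue); there is no depth.
- imaging.camera_info(name): a dict with "fovy" (degrees; the focal length in pixels is half the picture's height over the tangent of half this angle, whatever the lens; pixels are square), "cx", "cy" (the principal point, pixels), "eye" and "rotation" of the camera in the world. Camera axes: x right, y down, z forward; pixel columns grow to the right and rows downward; lengths in m; the calibration is good to about 2 mm. A picture is of the moment at which its call begins. camera_info takes no time and is no camera call.
- ctrl.close_job(): hands the job in, once; it reports no verdict.
The state is a dict: "time_s": time; "q": joint angles; "dq": joint speeds; "joint_efforts": joint torques, N m; "ee_pos": TCP position; "tool_rot": TCP orientation; "ft_force": force on the tool from outside, world axes, zero at the start; "torque": the same for the moment, N m; "grip_width": finger opening in m.
Only numpy, scipy, OpenCV 4.12 (cv2) and the standard library are available. Lean on these libraries where they do the work, as an engineer would, in place of code of your own. Each camera call takes 0.05 s, during which the arm holds its last target. There are 200 camera calls.

### The job

Put the longer of the two handheld multimeters on the narrow raised, sloping stand so it can be read: lying flat on the sloping plate, face up, centred and in line with it, display end uphill and lower end down at the lip. Set it down gently rather than dropping it, and leave the small pocket meter where it lies.

Things in the scene. Friction and masses are not known exactly. Their poses are not given: they have to be found in the camera images.
- meter_center (a point): Centre (half-way up) of the longer multimeter: loose grey plastic slab 140 mm long (x), 60 wide (y), 36 thick (z), about 0.3 kg, lying face up on the bench. Display at its +x end, round dial near the middle, three sockets at its -x (lower) end; z points out of its face. At the start +x points away from the robot, within 25 degrees. The pocket meter looks alike but is only 100 mm long.
- meter_display (a point): Point on the face (z = +18 mm from the centre) of the longer multimeter, in the middle of its display, 45 mm from its centre towards its upper (+x) end.
- stand_seat: Fixed aluminium seat plate, 46 mm wide (y), 5 thick, on a central post; rises at 20 degrees along +x, which points away from the robot within 20 degrees. z: plate normal. Origin: on its upper face, middle line, 100 mm above the bench, 70 mm from the lip: under the meter's centre if that touches the lip. Lip: wall at the low end, x = -75 to -70 mm, 12 high; plate ends at x = +80. The meter does not slide on it.
- pocket_center (a point): Centre (half-way up) of the small pocket multimeter, a loose bystander 100 mm long (x), 52 mm wide and 26 mm thick, otherwise like the longer meter. It may lie on either side of it and is to be left alone.

How it is judged:
At the end, for the whole second after the job is handed in: The longer meter rests still on the sloping plate, face up with the display end uphill, flat on it (within about 7 degrees), in line with it (within 10 degrees), within 15 mm of its middle line, and its lower end within 25 mm of the lip, not on top of it (x of meter_center in the frame of stand_seat between -0.006 and 0.025 m and y of meter_center in the frame of stand_seat between -0.015 and 0.015 m and z of meter_center in the frame of stand_seat between 0.012 and 0.024 m and angle between the x axis of meter_center and the x axis of stand_seat, either way round below 0.18 rad and angle between the z axis of meter_center and the z axis of stand_seat, either way round below 0.12 rad and x of meter_display in the frame of stand_seat above 0.02 m and z of meter_display in the frame of stand_seat above 0.025 m and linear speed of meter below 0.02 m/s); the robot touches nothing.
It fails at once if the longer meter is let fall from more than about 25 mm (over 0.7 m/s while no finger touches it) (contact force between meter and the fingers below 0.02 N and linear speed of meter above 0.7 m/s).
It fails at once if the pocket meter is moved by more than 30 mm (distance of pocket_center from where it was at the start of the episode above 0.03 m).
It also fails if it takes over 35 s, if anything falls off the work surface, if the arm or the gripper's body presses on something with over 40 N, if the wrist force passes 120 N, or if a joint passes its speed limit or range.

## Working session

There is one attempt and no reset: what is moved stays moved. The work goes in short steps, Python scripts to look and compute and a tool call to move; the robot and the scene stay as the last step left them, time stands still between calls to the robot, and variables do not carry over. Pictures are saved under pics/ and viewed, about 8 in all and at most 12, crops included, and the job is handed in when it is done.

Besides the shell and the picture viewer there is one more tool, called after "Call:" in YAML: its name, and indented under it one key for each argument. send_rows: Moves the arm, as the interface text tells. Its arguments: {"type":"object","properties":{"targets":{"type":"array"},"gripper":{"type":"number"},"newtons":{"type":"number"}},"required":["targets"]}

```bash
mkdir -p pics; python3 - <<'E'
from cell import status, imaging, ctrl
import cv2,numpy as np
for n in("top","side"):
    cv2.imwrite(f"pics/{n}0.png",imaging.get_image(n)[:,:,::-1]); c=imaging.camera_info(n); print(n,c)
s=status.get_state(); print(s['time_s'],s['ee_pos'],s['tool_rot'],s['grip_width'],ctrl.finger_overhang)
E
```

```text
top {'fovy': 50.005795972098774, 'cx': 256.82520763364226, 'cy': 196.46829036229082, 'eye': array([ 0.47435103, -0.01759161,  0.98315576]), 'rotation': array([ 0.71485915, -0.69873087,  0.01680061, -0.02166339])}
side {'fovy': 51.1667784037069, 'cx': 255.5930703851589, 'cy': 194.7073295824618, 'eye': array([0.4339937 , 0.71294242, 0.71018323]), 'rotation': array([-0.06093185,  0.90289527, -0.42460713,  0.0278608 ])}
0.1 [ 0.18976184 -0.59505761  0.24962337] [-0.69857639 -0.10919582  0.69881882 -0.10825686] 0.08544597331503401 0.019
```

View pics/top0.png

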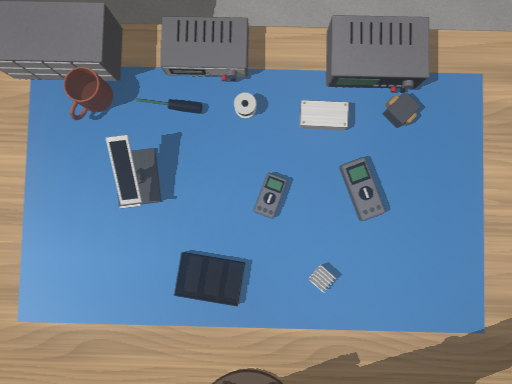

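View pics/side0.png

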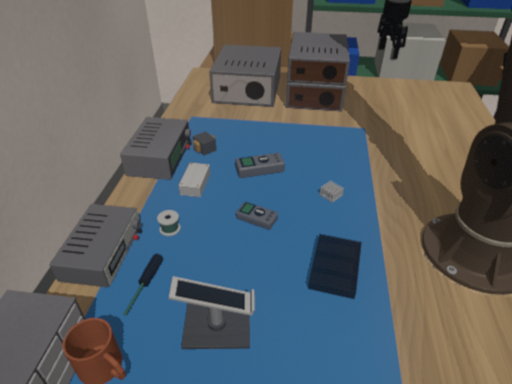

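```bash
python3 - <<'E'
import cv2,numpy as np
t=cv2.imread("pics/top0.png");s=cv2.imread("pics/side0.png")
def c(i,x,y,w=80,h=80,k=5):
    return cv2.resize(i[y:y+h,x:x+w],None,fx=k,fy=k,interpolation=cv2.INTER_CUBIC)
a=np.hstack([c(t,323,148,80,75),c(t,95,130,80,60+15)])
b=np.hstack([c(s,225,130,80,45),c(s,160,265,100,56,4)[:225]])
o=np.vstack([a,b])[:600]
cv2.imwrite("pics/crop0.png",o);print(o.shape)
E
```

```text
Traceback (most recent call last):
ValueError: all the input array dimensions except for the concatenation axis must match exactly, but along dimension 0, the array at index 0 has size 225 and the array at index 1 has size 224
```

```bash
python3 - <<'E'
import cv2,numpy as np
t=cv2.imread("pics/top0.png");s=cv2.imread("pics/side0.png")
def c(i,x,y,w=80,h=80,k=5):
    return cv2.resize(i[y:y+h,x:x+w],None,fx=k,fy=k,interpolation=cv2.INTER_CUBIC)
a=np.hstack([c(t,323,148,80,75),c(t,95,130,80,60+15)])
b=np.hstack([c(s,225,130,80,45)[:220],c(s,160,265,100,55,4)])
o=np.vstack([a,b])[:600]
cv2.imwrite("pics/crop0.png",o);print(o.shape)
E
```

```text
(595, 800, 3)
```

View pics/crop0.png

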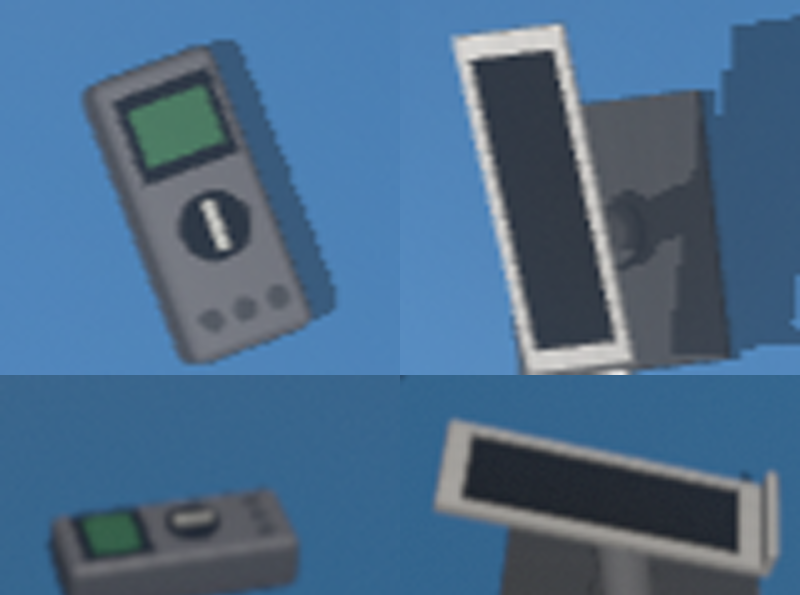

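```bash
cat > h.py <<'E'
import cv2,numpy as np
from scipy.spatial.transform import Rotation as R
from cell import status,imaging
def cam(n):
    c=imaging.camera_info(n); f=192/np.tan(np.radians(c['fovy'])/2)
    K=np.array([[f,0,c['cx']],[0,f,c['cy']],[0,0,1]]); return K,R.from_quat(c['rotation']).as_matrix(),np.array(c['eye'])
def ray(n,p):
    K,M,e=cam(n); d=M@np.linalg.inv(K)@np.array([p[0],p[1],1.]); return e,d/np.linalg.norm(d)
def onz(n,p,z):
    e,d=ray(n,p); return e+d*(z-e[2])/d[2]
def tri(p,q):
    a,d=ray('top',p); b,g=ray('side',q)
    t=np.linalg.lstsq(np.c_[d,-g],b-a,rcond=None)[0]
    u,v=a+t[0]*d,b+t[1]*g; return (u+v)/2,np.linalg.norm(u-v)
def proj(n,X):
    K,M,e=cam(n); p=K@(M.T@(np.array(X)-e)); return p[:2]/p[2]
def blob(m,box):
    x,y,w,h=box; z=np.zeros(m.shape,np.uint8); z[y:y+h,x:x+w]=m[y:y+h,x:x+w]
    cs=cv2.findContours(z.astype(np.uint8),cv2.RETR_EXTERNAL,cv2.CHAIN_APPROX_NONE)[0]
    return max(cs,key=cv2.contourArea)
E
python3 - <<'E'
from h import *
t=cv2.imread("pics/top0.png").astype(int);s=cv2.imread("pics/side0.png").astype(int)
def masks(i):
    b,g,r=i[...,0],i[...,1],i[...,2]
    return (g>b+15)&(g>r+15), (abs(b-r)<40)&(i.max(2)<200), (i.max(2)<80), (i.min(2)>135)
T,S=masks(t),masks(s)
def cen(c): m=cv2.moments(c); return np.array([m['m10'],m['m01']])/m['m00']
gt=blob(T[0],(330,150,70,75)); gs=blob(S[0],(225,140,60,40))
print('green',cen(gt),cen(gs),onz('top',cen(gt),.036),onz('side',cen(gs),.036),tri(cen(gt),cen(gs)))
mt=blob(T[1],(330,150,62,78)); rc=cv2.minAreaRect(mt); print('meter rect',rc,cv2.boundingRect(mt)); print([onz('top',p,.036) for p in cv2.boxPoints(rc)])
print('green rect',cv2.minAreaRect(gt))
for nm,M,b in(('top',T,(100,132,45,80)),('side',S,(165,270,100,50))):
  for k in(2,3):
    c=blob(M[k],b); a=cv2.approxPolyDP(c,0.04*cv2.arcLength(c,True),True)
    print(nm,k,a.reshape(-1,2).tolist(),cv2.contourArea(c),cen(c),cv2.minAreaRect(c))
E
```

```text
green [357.58278146 172.80353201] [247.06097561 161.27235772] [ 0.58579942 -0.24169941  0.036     ] [ 0.58716632 -0.24271391  0.036     ] (array([ 0.58632898, -0.2414489 ,  0.03687348]), np.float64(0.00126163695463238))
meter rect ((361.9561767578125, 188.78611755371094), (60.021297454833984, 27.641387939453125), 68.96248626708984) (340, 157, 45, 63)
[array([ 0.60121137, -0.19702528,  0.036     ]), array([ 0.62560941, -0.25632306,  0.036     ]), array([ 0.49723827, -0.30682141,  0.036     ]), array([ 0.47314611, -0.24793451,  0.036     ])]
green rect ((357.60003662109375, 172.80001831054688), (11.384199142456055, 15.17893123626709), 71.56504821777344)
top 2 [[110, 142], [122, 197], [136, 197], [125, 142]] 809.0 [123.31850021 169.21013597] ((123.42353057861328, 169.4058837890625), (59.33048629760742, 15.185133934020996), 77.47119140625)
top 3 [[106, 137], [120, 203], [141, 201], [127, 135]] 1410.0 [123.2536643  169.09030733] ((123.29167938232422, 169.32582092285156), (70.57232666015625, 22.033098220825195), 77.59258270263672)
side 2 [[178, 281], [176, 295], [243, 308], [243, 294]] 934.0 [209.81870093 294.31763026] ((210.55770874023438, 294.2115478515625), (69.03288269042969, 15.100942611694336), 11.309932708740234)
side 3 [[172, 279], [170, 297], [249, 313], [247, 292]] 1577.5 [209.66634971 294.70237718] ((210.7692413330078, 294.6538391113281), (82.17266845703125, 20.984426498413086), 11.309932708740234)
```

```bash
python3 - <<'E'
from h import *
# order: far-left, far-right, near-right, near-left
for nm,A,B in(('plate',[[106,137],[127,135],[141,201],[120,203]],[[170,297],[172,279],[247,292],[249,313]]),
 ('inlay',[[110,142],[125,142],[136,197],[122,197]],[[176,295],[178,281],[243,294],[243,308]])):
    P=[tri(a,b) for a,b in zip(A,B)]
    X=np.array([p[0] for p in P]); print(nm,X.round(4).tolist(),[round(float(p[1]),4) for p in P])
    d=(X[0]+X[1]-X[2]-X[3])/2; c=X.mean(0); print('c',c,'yaw',np.degrees(np.arctan2(d[1],d[0])),'slope',np.degrees(np.arctan2(d[2],np.hypot(*d[:2]))),'L',np.linalg.norm(d))
E=None
for n,p in(('top',(123.3,169.2)),('side',(209.7,294.5))): print(onz(n,p,.1017))
# top-view yaw using plane heights (inlay long axis 77.5deg)
a=onz('top',(116.5,136),.1274);b=onz('top',(130.5,202),.0761);d=a-b;print(a,b,np.degrees(np.arctan2(d[1],d[0])),np.linalg.norm(d))
E
```

```text
plate [[0.6392, 0.3101, 0.124], [0.6471, 0.2678, 0.1192], [0.5103, 0.2453, 0.0751], [0.5023, 0.2913, 0.0755]] [0.0008, 0.0027, 0.0049, 0.0003]
c [0.57472889 0.27861291 0.09845405] yaw 8.567802505087355 slope 18.47975340814185 L 0.14592789577486076
inlay [[0.6301, 0.3025, 0.121], [0.6332, 0.2714, 0.1201], [0.5176, 0.255, 0.0806], [0.5148, 0.2856, 0.0806]] [0.0009, 0.0054, 0.0027, 0.0015]
c [0.57392942 0.27862415 0.10054881] yaw 8.194577983375552 slope 18.88658845570994 L 0.12331025276706821
[0.57463473 0.27825074 0.1017    ]
[0.57625349 0.27965338 0.1017    ]
[0.64152628 0.28680695 0.1274    ] [0.50511736 0.26794509 0.0761    ] 7.8726171614626255 0.14695188094792105
```

```bash
cat > go.py <<'E'
import sys
from h import *
# usage: go.py x y z yawdeg : roll first, then the shift in the turned tool axes
def go(P,yaw):
    s=status.get_state(); M=R.from_quat(s['tool_rot']).as_matrix()
    w=np.radians(yaw); y=np.array([-np.sin(w),np.cos(w),0])
    a=np.arctan2(y@M[:,2],y@M[:,1]); a=(a+np.pi/2)%np.pi-np.pi/2
    N=M@R.from_euler('x',a).as_matrix()
    print('t',round(s['time_s'],2),'pos',np.round(s['ee_pos'],4),'toolx',M[:,0].round(3),'y',M[:,1].round(3),'F',np.round(s['ft_force'],1),'w',round(s['grip_width'],4))
    print('roll',round(a,3),'then mm',(N.T@(np.array(P)-s['ee_pos'])*1000).round(1),'dist',np.linalg.norm(np.array(P)-s['ee_pos'])*1000)
if __name__=='__main__': v=list(map(float,sys.argv[1:])); go(v[:3],v[3])
E
python3 go.py .547 -.254 .16 21.5
```

```text
t 0.1 pos [ 0.1898 -0.5951  0.2496] toolx [-0.001  0.001 -1.   ] y [ 0.304 -0.953 -0.001] F [ 0.8  0.  -0.9] w 0.0854
roll -0.066 then mm [  89.9 -186.3 -457.4] dist 501.9678686651551
```

Call:
send_rows:
  targets:
    - [0,0,0,-0.066]
    - [3,-12,-30,0]
    - [3,-12,-30,0]
    - [3,-12,-30,0]
    - [3,-12,-30,0]
    - [3,-12,-30,0]
    - [3,-12,-30,0]
    - [3,-12,-30,0]
    - [3,-12,-30,0]
    - [3,-12,-30,0]
  gripper: 1
  newtons: 30

```text
time_s: 0.93
ee_pos: [0.4024, -0.3948, 0.2229]
tool_rot: [-0.695, -0.132, 0.695, -0.132]
ft_force: [0.5, -0.4, -0.2]
grip_width: 0.0857
```

Call:
send_rows:
  targets:
    - [9,-12,-30,0]
    - [9,-12,-30,0]
    - [9,-12,-30,0]
    - [9,-12,-30,0]
    - [9,-12,-30,0]
    - [9,-12,-30,0]
    - [9,-5,-7,0]
    - [0,0,0,0]

```text
time_s: 1.6
ee_pos: [0.5485, -0.2519, 0.158]
tool_rot: [-0.694, -0.135, 0.695, -0.132]
ft_force: [-1.0, 0.2, -0.6]
grip_width: 0.0853
```

```bash
python3 go.py .547 -.254 .16 21.5; python3 - <<'E'
from h import *
o=[cv2.resize(imaging.get_image(n)[y:y+100,x:x+130,::-1],None,fx=3,fy=3,interpolation=cv2.INTER_CUBIC) for n,x,y in(("top",300,130),("side",200,90))]
cv2.imwrite("pics/a1.png",np.hstack(o))
E
```

```text
t 1.6 pos [ 0.5485 -0.2519  0.158 ] toolx [-0.002  0.003 -1.   ] y [ 0.371 -0.929 -0.004] F [-1.   0.2 -0.6] w 0.0853
roll 0.005 then mm [-2.   1.4  2.2] dist 3.2734045490097685
```

View pics/a1.png

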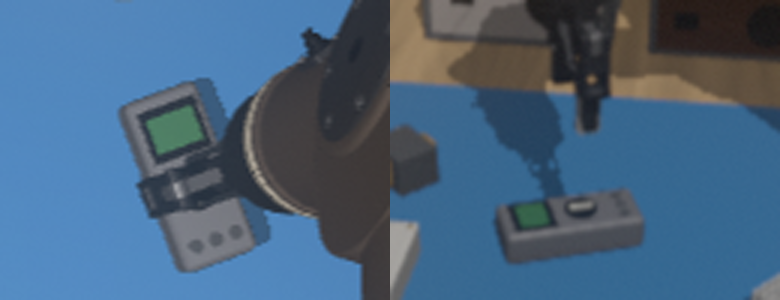

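Call:
send_rows:
  targets:
    - [20,0.5,1,0]
    - [20,0.5,1,0]
    - [20,0.4,0.2,0]
    - [20,0,0,0]
    - [15,0,0,0]
    - [12,0,0,0]
    - [10,0,0,0]
    - [8,0,0,0]
    - [7,0,0,0]
    - [0,0,0,0]

```text
time_s: 2.53
ee_pos: [0.5454, -0.2583, 0.0274]
tool_rot: [-0.694, -0.132, 0.695, -0.131]
ft_force: [0.6, -0.8, 0.1]
grip_width: 0.0855
```

```bash
python3 go.py .547 -.254 .025 21.5
```

```text
t 2.53 pos [ 0.5454 -0.2583  0.0274] toolx [-0.001  0.    -1.   ] y [ 0.366 -0.931 -0.001] F [ 0.6 -0.8  0.1] w 0.0855
roll -0.001 then mm [ 2.4 -3.4 -3.1] dist 5.171399909484674
```

Call:
send_rows:
  targets:
    - [2,-3.4,-3,0]
    - [0,0,0,0]
    - [0,0,0,0]

```text
time_s: 2.78
ee_pos: [0.5481, -0.2534, 0.0268]
tool_rot: [0.695, 0.132, -0.694, 0.132]
ft_force: [0.0, 0.5, -0.2]
grip_width: 0.0853
```

Call:
send_rows:
  targets:
    - [0,0,0,0]
    - [0,0,0,0]
    - [0,0,0,0]
    - [0,0,0,0]
    - [0,0,0,0]
    - [0,0,0,0]
    - [0,0,0,0]
    - [0,0,0,0]
  gripper: -1
  newtons: 30

```text
time_s: 3.45
ee_pos: [0.5482, -0.2545, 0.0271]
tool_rot: [0.695, 0.131, -0.694, 0.132]
ft_force: [-0.6, -0.7, 5.6]
grip_width: 0.0594
```

Call:
send_rows:
  targets:
    - [-5,0,0,0]
    - [-10,0,0,0]
    - [-15,0,0,0]
    - [-20,0,0,0]
    - [-25,0,0,0]
    - [-30,0,0,0]
    - [-30,0,0,0]
    - [-30,0,0,0]
    - [0,0,0,0]

```text
time_s: 4.2
ee_pos: [0.5502, -0.2547, 0.1982]
tool_rot: [0.698, 0.13, -0.692, 0.133]
ft_force: [1.4, -0.3, -1.8]
grip_width: 0.0594
```

```bash
python3 go.py .578 .279 .19 8.2; python3 - <<'E'
from h import *
o=[cv2.resize(imaging.get_image(n)[y:y+120,x:x+130,::-1],None,fx=3,fy=3,interpolation=cv2.INTER_CUBIC) for n,x,y in(("top",310,130),("side",200,60))]
cv2.imwrite("pics/a2.png",np.hstack(o))
E
```

```text
t 4.2 pos [ 0.5502 -0.2547  0.1982] toolx [ 0.009 -0.003 -1.   ] y [ 0.366 -0.931  0.006] F [ 1.4 -0.3 -1.8] w 0.0594
roll 0.232 then mm [   6.8 -524.3 -103.6] dist 534.4396867095272
```

View pics/a2.png

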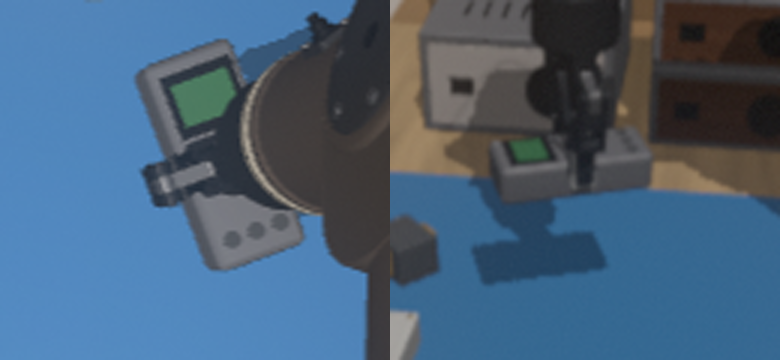

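Call:
send_rows:
  targets:
    - [0,0,0,0.08]
    - [0,0,0,0.08]
    - [0,0,0,0.072]
    - [0,-15,-3,0]
    - [0,-25,-5,0]
    - [0,-30,-6,0]
    - [0,-30,-6,0]
    - [0,-30,-6,0]
    - [0,-30,-6,0]
    - [0,-30,-6,0]

```text
time_s: 5.13
ee_pos: [0.5567, -0.0589, 0.1898]
tool_rot: [-0.704, -0.051, 0.706, -0.05]
ft_force: [-0.3, 0.4, -1.8]
grip_width: 0.0595
```

Call:
send_rows:
  targets:
    - [0,-30,-6,0]
    - [0,-30,-6,0]
    - [0,-30,-6,0]
    - [0,-30,-6,0]
    - [0,-30,-6,0]
    - [0,-30,-6,0]
    - [0,-30,-6,0]
    - [0,-30,-6,0]
    - [0,-25,-5,0]
    - [0,-20,-4,0]

```text
time_s: 5.97
ee_pos: [0.5723, 0.2323, 0.1895]
tool_rot: [-0.704, -0.051, 0.706, -0.051]
ft_force: [-0.3, -0.3, -2.1]
grip_width: 0.0593
```

Call:
send_rows:
  targets:
    - [0,-10,-2,0]
    - [0,-5,-1,0]
    - [0,0,0,0]
    - [0,0,0,0]

```text
time_s: 6.3
ee_pos: [0.5748, 0.2433, 0.1907]
tool_rot: [-0.705, -0.049, 0.706, -0.051]
ft_force: [0.3, -0.2, -2.0]
grip_width: 0.0596
```

```bash
python3 go.py .578 .279 .19 8.2; python3 - <<'E'
from h import *
o=[cv2.resize(imaging.get_image(n)[y:y+120,x:x+130,::-1],None,fx=3,fy=3,interpolation=cv2.INTER_CUBIC) for n,x,y in(("top",70,110),("side",140,210))]
cv2.imwrite("pics/a3.png",np.hstack(o))
E
```

```text
t 6.3 pos [0.5748 0.2433 0.1907] toolx [-0.001 -0.002 -1.   ] y [ 0.141 -0.99   0.001] F [ 0.3 -0.2 -2. ] w 0.0596
roll -0.002 then mm [  0.6 -34.9  -8.3] dist 35.82764312423031
```

View pics/a3.png

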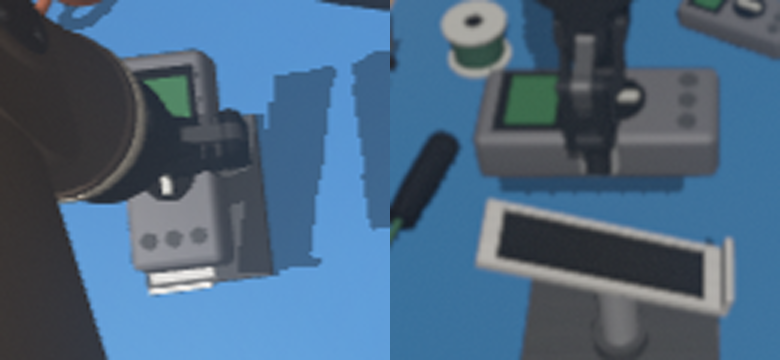

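```bash
python3 - <<'E'
from h import *
s=status.get_state();p=s['ee_pos'];w=np.radians(8.1);x=np.array([np.cos(w),np.sin(w),0]);y=np.array([-np.sin(w),np.cos(w),0])
for u,v in((477,172),(718,172),(480,128),(718,128)):
    e,d=ray('side',(140+u/3-.33,210+v/3-.33)); X=e+d*((p+.03*y-e)@y)/(d@y); print(((X-p)@x*1000).round(1),((X-p)[2]*1000).round(1))
W=np.radians(8.2);U=np.array([np.cos(.349)*np.cos(W),np.cos(.349)*np.sin(W),np.sin(.349)]);N=np.array([-np.sin(.349)*np.cos(W),-np.sin(.349)*np.sin(W),np.cos(.349)])
O=np.array([.5703,.2778,.1])
for sx,sz in((20.4+1,46.5+6),(21.4,46.5),(9,24)): print(sx,sz,(O+U*sx/1e3+N*sz/1e3).round(4))
E
```

```text
-152.3 -21.1
-292.1 -22.1
-151.4 16.4
-284.7 15.5
21.4 52.5 [0.5724 0.2781 0.1567]
21.4 46.5 [0.5745 0.2784 0.151 ]
9 24 [0.5705 0.2778 0.1256]
```

```bash
python3 - <<'E'
from h import *
s=status.get_state();p=s['ee_pos'];w=np.radians(8.1);x=np.array([np.cos(w),np.sin(w),0]);y=np.array([-np.sin(w),np.cos(w),0])
for u,v in((477,172),(718,172),(480,128),(718,128)):
    e,d=ray('side',(140+(u-390)/3-.33,210+v/3-.33)); X=e+d*((p+.03*y-e)@y)/(d@y); print(((X-p)@x*1000).round(1),((X-p)[2]*1000).round(1))
E
python3 go.py .5724 .2781 .157 8.2
```

```text
72.7 -19.5
-66.2 -20.5
65.9 17.8
-66.5 17.0
t 6.4 pos [0.5751 0.2429 0.1911] toolx [-0.    -0.001 -1.   ] y [ 0.14  -0.99   0.001] F [ 0.   0.  -2.4] w 0.0594
roll -0.003 then mm [ 34.  -35.2  -2.3] dist 49.043868085739824
```

Call:
send_rows:
  targets:
    - [0,-15,-1,0]
    - [5,-15,-1,0]
    - [10,-5,0,0]
    - [10,0,0,0]
    - [9,0,0,0]
    - [0,0,0,0]
    - [0,0,0,0]

```text
time_s: 6.98
ee_pos: [0.5715, 0.279, 0.1562]
tool_rot: [-0.705, -0.05, 0.706, -0.051]
ft_force: [-0.1, 0.3, -1.4]
grip_width: 0.0594
```

```bash
python3 go.py .5724 .2778 .150 8.2;python3 - <<'E'
from h import *
o=[cv2.resize(imaging.get_image(n)[y:y+120,x:x+130,::-1],None,fx=3,fy=3,interpolation=cv2.INTER_CUBIC) for n,x,y in(("top",70,110),("side",140,210))]
cv2.imwrite("pics/a4.png",np.hstack(o))
E
```

```text
t 6.98 pos [0.5715 0.279  0.1562] toolx [-0.002 -0.002 -1.   ] y [ 0.142 -0.99   0.001] F [-0.1  0.3 -1.4] w 0.0594
roll -0.001 then mm [ 6.2  1.3 -0.7] dist 6.364993514196848
```

View pics/a4.png

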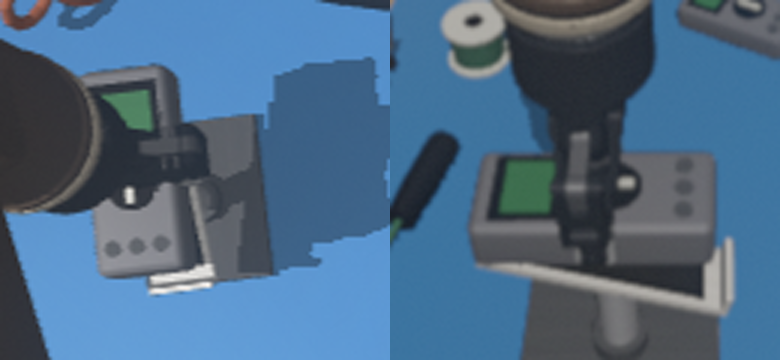

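Call:
send_rows:
  targets:
    - [2,1,0,0]
    - [2,0,0,0]
    - [2,0,0,0]
    - [2,0,0,0]
    - [2,0,0,0]
    - [2,0,0,0]
    - [2,0,0.2,0]
    - [0,0,0,0]
  newtons: 20

```text
time_s: 7.75
ee_pos: [0.5707, 0.2788, 0.1433]
tool_rot: [-0.705, -0.05, 0.706, -0.051]
ft_force: [-6.6, -1.9, 4.8]
grip_width: 0.059
```

```bash
python3 go.py .5697 .2777 .122 8.2
```

```text
t 7.75 pos [0.5707 0.2788 0.1433] toolx [-0.002 -0.001 -1.   ] y [ 0.143 -0.99   0.   ] F [-6.6 -1.9  4.8] w 0.059
roll -0.0 then mm [21.3  1.   1.1] dist 21.365070032077202
```

Call:
send_rows:
  targets:
    - [2,0.3,0.4,0]
    - [2,0,0.4,0]
    - [2,0,0.3,0]
    - [2,0,0.3,0]
    - [2,0,0.3,0]
    - [2,0,0.3,0]
    - [0,0,0,0]

```text
time_s: 8.33
ee_pos: [0.5691, 0.2785, 0.1314]
tool_rot: [-0.705, -0.051, 0.706, -0.051]
ft_force: [-5.4, -1.5, 3.0]
grip_width: 0.0596
```

```bash
python3 go.py .5697 .2777 .122 8.2;python3 - <<'E'
from h import *
o=[cv2.resize(imaging.get_image(n)[y:y+120,x:x+130,::-1],None,fx=3,fy=3,interpolation=cv2.INTER_CUBIC) for n,x,y in(("top",70,110),("side",140,210))]
cv2.imwrite("pics/a5.png",np.hstack(o))
E
```

```text
t 8.33 pos [0.5691 0.2785 0.1314] toolx [-0.001 -0.    -1.   ] y [ 0.143 -0.99  -0.   ] F [-5.4 -1.5  3. ] w 0.0596
roll 0.0 then mm [ 9.4  0.9 -0.5] dist 9.437495676771382
```

View pics/a5.png

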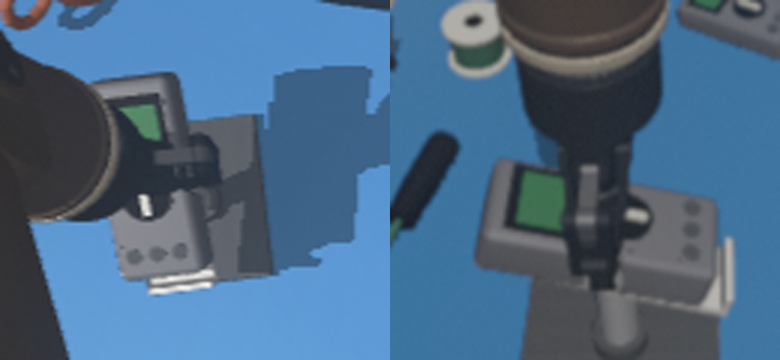

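Call:
send_rows:
  targets:
    - [2,0.3,0,0]
    - [2,0,0,0]
    - [2,0,0,0]
    - [2,0,0,0]
    - [0,0,0,0]

```text
time_s: 8.85
ee_pos: [0.569, 0.2784, 0.128]
tool_rot: [0.706, 0.051, -0.705, 0.05]
ft_force: [-21.2, -9.3, 43.6]
grip_width: 0.0594
```

```bash
python3 go.py .5697 .2777 .122 8.2
```

```text
t 8.85 pos [0.569  0.2784 0.128 ] toolx [ 0.001  0.    -1.   ] y [ 0.143 -0.99  -0.   ] F [-21.2  -9.3  43.6] w 0.0594
roll 0.0 then mm [ 6.   0.8 -0.5] dist 6.123744017531895
```

Call:
send_rows:
  targets:
    - [-2,0,0,0]
    - [-1,0,0,0]
    - [0,0,0,0]

```text
time_s: 9.1
ee_pos: [0.5691, 0.2784, 0.1282]
tool_rot: [-0.705, -0.051, 0.705, -0.05]
ft_force: [-11.2, -3.7, 17.3]
grip_width: 0.0594
```

```bash
python3 go.py .5697 .2777 .122 8.2;python3 - <<'E'
from h import *
o=[cv2.resize(imaging.get_image(n)[y:y+100,x:x+100,::-1],None,fx=4,fy=4,interpolation=cv2.INTER_CUBIC) for n,x,y in(("top",80,125),("side",160,235))]
cv2.imwrite("pics/a6.png",np.hstack(o))
E
```

```text
t 9.1 pos [0.5691 0.2784 0.1282] toolx [-0.  0. -1.] y [ 0.143 -0.99  -0.   ] F [-11.2  -3.7  17.3] w 0.0594
roll 0.0 then mm [ 6.2  0.8 -0.5] dist 6.231651866658402
```

View pics/a6.png

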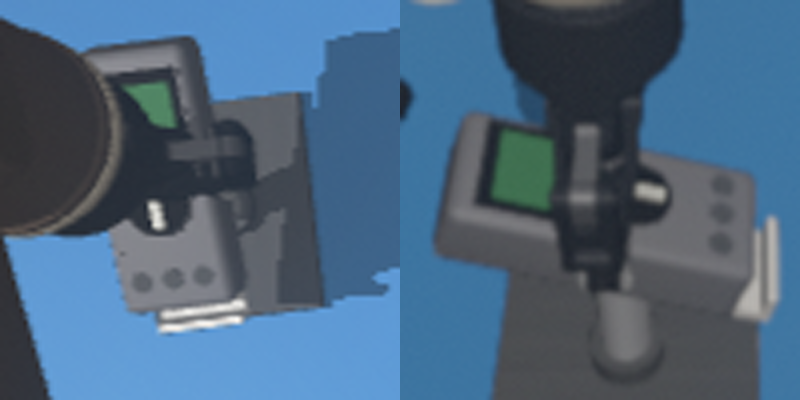

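Call:
send_rows:
  targets:
    - [-0.8,0,0,0]
    - [0,0,0,0]
    - [0,0,0,0]

```text
time_s: 9.45
ee_pos: [0.569, 0.2785, 0.1282]
tool_rot: [-0.705, -0.051, 0.706, -0.051]
ft_force: [-9.4, -2.7, 11.5]
grip_width: 0.0596
```

Call:
send_rows:
  targets:
    - [0,0,0,0]
    - [0,0,0,0]
    - [0,0,0,0]
    - [0,0,0,0]
    - [0,0,0,0]
    - [0,0,0,0]
  gripper: 1

```text
time_s: 9.95
ee_pos: [0.57, 0.2781, 0.127]
tool_rot: [0.705, 0.05, -0.705, 0.05]
ft_force: [0.3, -0.2, 0.1]
grip_width: 0.0854
```

```bash
python3 go.py .5697 .2777 .25 8.2
```

```text
t 9.95 pos [0.57   0.2781 0.127 ] toolx [ 0. -0. -1.] y [ 0.142 -0.99   0.   ] F [ 0.3 -0.2  0.1] w 0.0854
roll -0.001 then mm [-123.     0.3    0.3] dist 123.00300334647791
```

Released with no residual force. Retreat up, then aside toward the robot to clear the view.

Call:
send_rows:
  targets:
    - [-5,0,0,0]
    - [-10,0,0,0]
    - [-20,0,0,0]
    - [-25,0,0,0]
    - [-25,0,0,0]
    - [-25,0,0,0]
    - [-20,0,0,0]
    - [0,15,0,0]
    - [0,25,0,0]
    - [0,30,0,0]

```text
time_s: 10.78
ee_pos: [0.5795, 0.2099, 0.2581]
tool_rot: [0.706, 0.052, -0.705, 0.051]
ft_force: [0.4, 0.0, -0.2]
grip_width: 0.0853
```

Call:
send_rows:
  targets:
    - [0,30,0,0]
    - [0,30,0,0]
    - [0,30,0,0]
    - [0,30,0,0]
    - [0,20,0,0]
    - [0,10,0,0]
    - [0,0,0,0]

```text
time_s: 11.37
ee_pos: [0.6015, 0.0571, 0.2574]
tool_rot: [0.706, 0.048, -0.705, 0.049]
ft_force: [0.5, -0.2, 0.8]
grip_width: 0.0859
```

```bash
python3 - <<'E'
from h import *
I={n:np.ascontiguousarray(imaging.get_image(n)[:,:,::-1]) for n in("top","side")}
o=[cv2.resize(I[n][y:y+100,x:x+100],None,fx=4,fy=4,interpolation=cv2.INTER_CUBIC) for n,x,y in(("top",80,125),("side",160,235))]
cv2.imwrite("pics/a7.png",np.hstack(o))
def g(n,b):
    i=I[n].astype(int); c=blob((i[...,1]>i[...,0]+15)&(i[...,1]>i[...,2]+15),b); m=cv2.moments(c); return np.array([m['m10'],m['m01']])/m['m00']
a,b=g('top',(85,120,60,70)),g('side',(160,240,70,70)); X,e=tri(a,b)
W=np.radians(8.2);t=np.radians(20);U=np.array([np.cos(t)*np.cos(W),np.cos(t)*np.sin(W),np.sin(t)]);V=np.array([-np.sin(W),np.cos(W),0]);N=np.cross(U,V)
D=X-np.array([.5703,.2778,.1]); print(a,b,X,e,'display in seat',D@U,D@V,D@N)
print(status.get_state()['time_s'])
E
```

```text
[113.46728972 152.64953271] [191.54956897 277.16666667] [0.60335996 0.28332204 0.15110907] 0.0017435637623237816 display in seat 0.0489690218019071 0.0007502745519029937 0.03656586705122486
11.4667
```

View pics/a7.png

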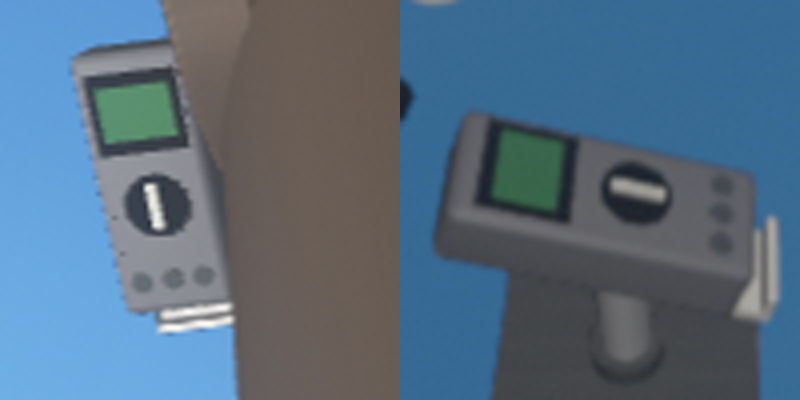

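```bash
python3 -c "
from cell import ctrl; print(ctrl.close_job())"
```

```text
the job is handed in; nothing more can be done
None
```

The longer meter is on the sloping stand, face up with its display end uphill and its lower end just clear of the lip. I handed the job in at about 11.5 s; the hand-in gives no verdict.

I gripped the meter across its width and carried it level to the stand. There I lowered its upper end onto the plate and pressed gently so that it turned in the pads until it lay flat. I then took most of the load off, opened the fingers and backed away. The highest wrist force I saw was about 50 N, while seating it.

**Last checks:**
- **Position:** seen from both cameras, the middle of the display is at x = 49, y = 1, z = 37 mm in the stand's frame (45–70, 0 and 36 would be in place). That puts the meter's centre about 4–8 mm up from the lip-touching position, within the allowed −6 to 25 mm, and about 1 mm off the middle line.
- **Flatness:** the meter's edge runs parallel to the plate, judged by eye in the side picture, and there is a visible gap to the lip.
- **Robot:** the wrist force was about 1 N or less after the retreat, and the tool was well clear of everything.

**Disagreements and gaps:**
- **Meter's centre:** two early estimates differed by about 8 mm along its length (display position against outline). I used the outline, and both fall within tolerance.
- **Seating height:** the tool stopped at z = 128 mm, against 122–125 mm planned.
- **Top view:** the arm hid part of the meter in the last top picture.
- **Pocket meter:** I did not measure it again at the end. The arm passed well above it and never went down near it.

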